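# Clamp the vein-practice block with the ratchet thimble

### The job

Take the vein-practice block with the steel tongue, slide the tongue between the clamp's rails, flat on the deck, and press it gently but firmly home against the brass stop. Then turn the ratchet thimble clockwise until the foot is tight and the thimble has slipped by about an eighth of a turn (45 degrees), not on and on, and leave it clamped. Leave everything else on the bench where it is.

Things in the scene. Friction and masses are not known exactly. Their poses are not given: they have to be found in the camera images.
- clamp: Bench clamp fixed to the table. Origin on the table top, directly under the spindle (thimble) axis; z up; +x is the push-in direction, so its open mouth faces -x. Its flat aluminium deck is 20 mm above the table, 100 mm wide (y), from x = -170 mm to +65 mm. A blue column stands on it at x = 34 to 60 mm.
- mouth (a point): Centre of the guide's flared mouth, at deck height, 50 mm before the spindle axis; axes as the clamp's. Here the two dark guide rails, 9 mm tall, are 36 mm apart; 20 mm further on (+x) they are 29 mm apart and then run parallel for 44 mm. The tongue must go in lying flat on the deck.
- head_top (a point): Top of the clamp's blue head, on the spindle axis, 95 mm above the table. The head is 44 mm wide, 25 mm thick, and reaches from 22 mm before the axis (-x) back to the column.
- stop: Brass depth stop on the clamp, between the rails behind the spindle axis, 18 mm wide and 12 mm tall; rigid, but to be touched gently. Origin: centre of its face (the face that the tongue tip meets), at deck height; the face looks to its -x, axes parallel to the clamp's. It is set anywhere from 12 to 24 mm beyond the spindle axis.
- block_mid (a point): Centre (half-way up) of the skin-coloured block of the loose vein-practice block, 0.2 to 0.33 kg. Block 80 mm long (x), 44 mm wide (y), 34 mm high (z), flat underside 17 mm below this point, with blue veins on top. From its +x end a flat steel tongue, 26 mm wide and 6 mm thick, reaches out, its underside flush with the block's; the tongue tip is 125 mm from this point along +x.
- tongue_tip (a point): Middle of the end face of the steel tongue, half-way up its 6 mm thickness; axes as the block's.
- thimble_mid (a point): Centre (half-way up) of the knurled aluminium ratchet thimble on top of the clamp: upright cylinder 32 mm across, 38 mm tall, 104 to 142 mm above the table on the spindle axis; it does not rise or fall. Clockwise from above drives the foot down. Free running takes about 0.12 N m; once the foot is tight the thimble slips at about 0.22 N m. The dark collar below (42 mm across) turns with the screw.
- ratchet (a joint): How far the thimble has slipped clockwise on the collar (rad), 0 at the start: the angle from the collar's white mark to the thimble's red mark. Thimble and collar turn together, value unchanged, until the foot is tight.
- foot: The steel clamping foot, 16 mm across, pointing down under the head. Origin: centre of its lower face. At the start it is 8.5 to 12.5 mm above the deck. It goes down 12 mm per whole clockwise turn of the screw, without turning, and stays where it is when let go; once tight it bears with about 50 N and pushes back on the screw with 0.1 N m, so that a turn backward then takes hardly any torque.
- wipes_tub: Bystander, loose: white wipes tub, 96 mm across, 150 mm tall. Origin under its centre.
- soap_bottle: Bystander, loose: green soap bottle, 64 mm across, 160 mm tall. Origin under its centre.
- gel_bottle: Bystander, loose: white bottle with yellow cap, 60 mm across, 150 mm tall. Origin under its centre.
- spare_block: Bystander, loose: spare practice block WITHOUT a tongue, darker skin colour, 80 x 44 x 34 mm. Origin under its centre.
- tape_roll: Bystander, loose: white tape roll lying flat, 70 mm across, 25 mm tall. Origin under its centre.
- steel_bowl: Bystander, loose: steel bowl, 110 mm across, 45 mm tall. Origin under its centre.
- screwdriver: Bystander, loose: screwdriver lying along its x, about 200 mm long.
- parts_tray: Bystander, loose: open blue parts tray, 130 x 100 x 30 mm. Origin under its centre.

How it is judged:
On the way, in this order (a step that is already met when the one before it is completed fails the run):
1. the tongue lies between the rails with its tip within 2 mm of the stop, pressed on it with more than 1 N (x of tongue_tip in the frame of stop above -0.002 m and y of tongue_tip in the frame of stop between -0.003 and 0.003 m and z of tongue_tip in the frame of stop below 0.006 m and angle between the x axis of tongue_tip and the x axis of clamp, either way round below 0.1 rad and contact force between trainer and stop above 1 N), for 0.15 s.
2. with the tongue still home, the foot bears on it with more than 10 N and the thimble has slipped more than 0.35 rad (20 degrees) (x of tongue_tip in the frame of stop above -0.002 m and y of tongue_tip in the frame of stop between -0.003 and 0.003 m and z of tongue_tip in the frame of stop below 0.006 m and angle between the x axis of tongue_tip and the x axis of clamp, either way round below 0.1 rad and contact force between foot and trainer above 10 N and value of joint ratchet between 0.35 and 1.35 rad), for 0.1 s.
At the end, for the whole second after the job is handed in: The tongue tip is within 2 mm of the stop's face, within 3 mm of its centre line, flat on the deck and square to the clamp within 0.1 rad; the foot bears on the tongue with more than 10 N; the thimble has slipped between 0.35 and 1.35 rad (20 to 77 degrees) in all; the block is at rest and let go (all of step 2 and linear speed of trainer below 0.01 m/s); the robot touches nothing.
It fails at once if the stop is pushed with more than 30 N (contact force between trainer and stop above 30 N).
It fails at once if the thimble is made to slip more than 1.35 rad (77 degrees) (value of joint ratchet above 1.35 rad).
It fails at once if a bystander is moved by more than 30 mm (distance of any of wipes_tub, soap_bottle, gel_bottle, spare_block, tape_roll, steel_bowl, screwdriver, parts_tray from where it was at the start of the episode above 0.03 m).
It also fails if it takes over 70 s, if anything falls off the work surface, if the arm or the gripper's body presses on something with over 40 N, if the wrist force passes 120 N, or if a joint passes its speed limit or range.

### The arm

A 6-joint arm with a two-finger parallel gripper is mounted at the origin on the work surface. World frame = base frame: x ahead of the robot, y to its left, z up, the work surface at z = 0. Lengths are in m, angles in rad, forces in N, time in s.
With the tool pointing down it reaches from about 0.35 to 0.775 m from the base axis. Payload 5.5 kg.
Tool frame: the origin (TCP) lies at the very end of the fingers, on their centre line; the grasp point (between the pads) lies behind it (env.hold_point_z is the z of the grasp point in the tool frame, in m); z points along the fingers, y is the line along which they close (so a half turn about z gives the same grasp; the last joint's range is limited). The gripper opens to 85 mm and grips with 20 to 120 N. Pads are 22 mm wide; open, the fingers measure 114 mm over their backs; the gripper's body (76 mm by 85 mm) begins 54 mm behind the grasp point. The pads swing forward as they close: fully open they stand 13 mm farther back than shut.
Start: joints at [-0.14, 0.313, 0.046, 1.304, 0, 1.431], TCP at [0.575, -0, 0.231] pointing down, gripper open.
Joint ranges: [-2.76, 2.76], [-0.86, 1.69], [-1.03, 1.26], [-2.2, 2.34], [-1.47, 1.5], [-3.14, 3.14]. Speed limits (rad/s): [2.57, 2.57, 3.14, 3.14, 3.14, 3.14].

### API

Orientations are given as a unit quaternion [w, x, y, z].
In Python, from workcell import env gives the robot as it stands.
- The arm moves only by the tool arm_command, never from a script. Its argument "rows" is a list of rows, each an object with "delta_pos": the shift along the tool's x, y, z scaled (see below), a list of three; "rot": the turn, a rotation vector about the tool's x, y, z scaled (see below), a list of three; "fingers": the closure, from 0 (fully open) to 1 (shut). A call has 1 to 20 rows; each row shifts and turns the commanded pose from where the row before left it, along the tool's axes as they then stand; what a row does not reach is not made up. The controller multiplies each number of a shift by 0.02 m and each number of a turn by 360 degrees. A row lasts 1/10 s, in which the tool goes at most 50 mm and 8.59 degrees, less where a joint would pass 70% of its speed; a pose out of reach is approached as far as the arm can. A call with a number of a shift or a turn outside -1 to 1 is refused whole. A call with a gripper value outside its range is refused whole. The fingers move at their own pace and stop on an object; "squeeze" is the grip in N (left out, the last holds). Time passes only in rows, so rows that do not move let the fingers close. It gives the time, the measured TCP pose, the force and the opening at its end, in the units of the state.
- env.get_state(): the state, without advancing time (a new reading comes with each control period).
- env.read_camera(name): name is "scene" or "side" or "wrist"; returns (picture, depth): 420x560x3 uint8, blue, green, red; 420x560 float32, m along the optical axis (not along the pixel's ray), 0 where there is no reading.
- env.get_calibration(name): a dict with "mtx" (3x3 intrinsics, pixels), "distortion" ([k1, k2, p1, p2, k3] as OpenCV has them; the pictures are not rectified), "R" (3x3) and "t" (3): a world point X has camera coordinates R X + t. Camera axes: x right, y down, z forward; pixel columns grow to the right and rows downward; lengths in m; the calibration is good to about 2 mm. A picture is of the moment at which its call begins: read the wrist's pose just before it. get_calibration takes no time and is no camera call; for the wrist camera it gives the pose at the moment of the call.
- env.hand_in(): hands the job in, once; it reports no verdict.
The state is a dict: "clock": time; "joint_pos": joint angles; "qvel": joint speeds; "tau": joint torques, N m; "tcp_pos": TCP position; "orientation": TCP orientation; "wrist_force": force on the tool from outside, world axes, zero at the start; "ft_torque": the same for the moment, N m; "finger_gap": finger opening in m.
Only numpy, scipy, OpenCV 4.12 (cv2) and the standard library are available. Lean on these libraries where they do the work, as an engineer would, in place of code of your own. Each camera call takes 0.05 s, during which the arm holds its last target. There are 200 camera calls.

## Working session

There is one attempt and no reset: what is moved stays moved. The work goes in short steps, Python scripts to look and compute and a tool call to move; the robot and the scene stay as the last step left them, time stands still between calls to the robot, and variables do not carry over. Pictures are saved under pics/ and viewed, on a budget of 10 in all, crops included, one or two more only if the job needs it, and the job is handed in when it is done.

Besides the shell and the picture viewer there is one more tool, called after "Emit:" in YAML: its name, and indented under it one key for each argument. arm_command: Moves the arm, as the interface text tells. Shifts and turns lie within -1 to 1; 1 stands for 0.02 m of shift or 360 degrees of turn. Its arguments: {"type":"object","properties":{"rows":{"type":"array","items":{"type":"object","properties":{"delta_pos":{"type":"array","items":{"type":"number","minimum":-1,"maximum":1}},"rot":{"type":"array","items":{"type":"number","minimum":-1,"maximum":1}},"fingers":{"type":"number"}}}},"squeeze":{"type":"number"}},"required":["rows"]}

```bash
ls; mkdir -p pics; python3 - <<'E'
from workcell import env
import cv2, numpy as np
s=env.get_state(); print(s, env.hold_point_z)
ims=[]
for n in ("scene","side"):
    p,d=env.read_camera(n); c=env.get_calibration(n); cv2.imwrite(f"pics/{n}0.png",p); np.savez(f"{n}0.npz",p=p,d=d,**{k:np.array(c[k]) for k in c})
    print(n,c)
E
```

```text
pics
{'clock': 0.0, 'joint_pos': array([-1.39557700e-01,  3.13975069e-01,  4.49785188e-02,  1.30360016e+00,
        1.20161940e-05,  1.43120444e+00]), 'qvel': array([ 0.00054951, -0.00037318,  0.00037404, -0.00040456,  0.00098947,
       -0.00033902]), 'tau': array([-2.90074182e-03, -4.80629075e+01,  2.98531097e+01,  1.95313990e-02,
       -3.83516899e-04, -4.27451073e-05]), 'tcp_pos': array([5.74489241e-01, 9.00833825e-05, 2.30423096e-01]), 'orientation': array([-7.22512302e-04,  7.07094413e-01,  7.07118576e-01, -5.36987226e-04]), 'wrist_force': array([-0.12230696, -0.12650773,  0.07542071]), 'ft_torque': array([-0.02941482,  0.0128041 , -0.00197852]), 'finger_gap': 0.08553825916433729} -0.0187
scene {'mtx': array([[384.12010231,   0.        , 277.73315869],
       [  0.        , 384.12010231, 214.03156724],
       [  0.        ,   0.        ,   1.        ]]), 'distortion': array([-0.00667215,  0.        ,  0.        ,  0.        ,  0.        ]), 'R': array([[-0.67481815,  0.73797224, -0.00417536],
       [ 0.52908387,  0.47984622, -0.69986989],
       [-0.51448102, -0.47449402, -0.71425815]]), 't': array([ 0.36716071, -0.20500131,  1.53492405])}
side {'mtx': array([[402.97149165,   0.        , 276.43047799],
       [  0.        , 402.97149165, 214.1888137 ],
       [  0.        ,   0.        ,   1.        ]]), 'distortion': array([-0.03335188,  0.        ,  0.        ,  0.        ,  0.        ]), 'R': array([[-0.96897322, -0.24596615,  0.02432168],
       [-0.14442852,  0.48360625, -0.86328755],
       [ 0.2005774 , -0.84001527, -0.50412604]]), 't': array([0.50178602, 0.15845183, 1.03645353])}
```

View pics/scene0.png

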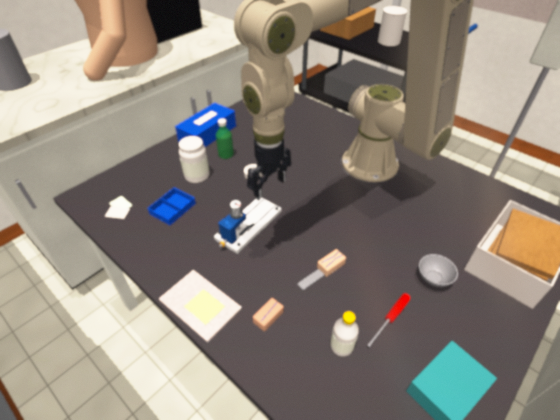

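View pics/side0.png

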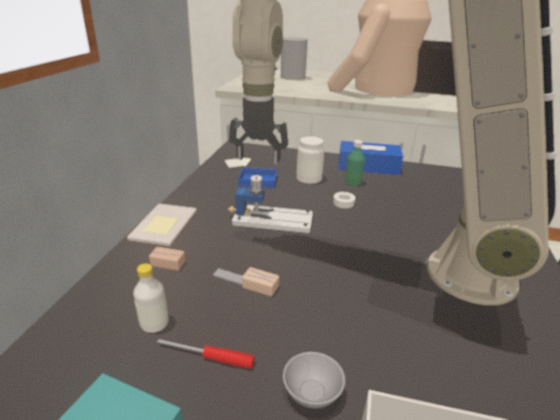

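Scene view: the clamp's blue head is near (232,228), with its deck running to (278,205). The tongued block is at (332,262) with its tongue toward (302,282), and the spare block is at (268,313). The side view agrees: clamp at (255,205), block at (260,282) with its tongue at (225,277).

```bash
cat > h.py <<'E'
import cv2, numpy as np
def cast(c,px,z):
    "pixels -> world points on plane height z"
    px=np.asarray(px,float).reshape(-1,1,2)
    n=cv2.undistortPoints(px,c["mtx"],c["distortion"])[:,0]
    d=np.c_[n,np.ones(len(n))]@c["R"]; o=-c["R"].T@c["t"]
    return o+d*((z-o[2])/d[:,2])[:,None]
def proj(c,X):
    return cv2.projectPoints(np.asarray(X,float).reshape(-1,3),cv2.Rodrigues(c["R"])[0],c["t"],c["mtx"],c["distortion"])[0][:,0]
def world(c,d,m):
    "world points of the masked depth pixels"
    v,u=np.nonzero(m&(d>0)); z=d[v,u]
    n=cv2.undistortPoints(np.c_[u,v].astype(float).reshape(-1,1,2),c["mtx"],c["distortion"])[:,0]
    return (np.c_[n,np.ones(len(n))]*z[:,None]-c["t"])@c["R"]
E
python3 - <<'E'
import numpy as np,cv2
from h import *
rois={"scene":{"block":(295,245,350,292),"clamp":(205,195,288,252)},"side":{"block":(210,262,284,298),"clamp":(228,172,318,234)}}
for n in rois:
    c=dict(np.load(n+"0.npz")); hsv=cv2.cvtColor(c["p"],cv2.COLOR_BGR2HSV); H,S,V=[hsv[...,i].astype(int) for i in range(3)]
    def roi(k):
        m=np.zeros(H.shape,bool); a,b,e,f=rois[n][k]; m[b:f,a:e]=1; return m
    skin=roi("block")&(S>70)&(V>110)&((H<20)|(H>170)); tong=roi("block")&(S<60)&(V>75)
    deck=roi("clamp")&(S<50)&(V>150); blue=roi("clamp")&(H>100)&(H<130)&(S>120)
    for k,m in dict(skin=skin,tong=tong,deck=deck,blue=blue).items():
        P=world(c,c["d"],m)
        if len(P): 
            v,u=np.nonzero(m); print(n,k,m.sum(),"px",u.min(),u.max(),v.min(),v.max(),"med",np.median(P,0).round(4),"5-95",np.percentile(P,[3,97],axis=0).round(3).tolist())
        Q=P[(P[:,2]>{"skin":.028,"tong":.001,"deck":.012,"blue":.08}[k])&(P[:,2]<{"skin":.04,"tong":.012,"deck":.028,"blue":.11}[k])]
        if len(Q)>20:
            r=cv2.minAreaRect(Q[:,:2].astype(np.float32)*1000); w=np.linalg.svd(Q[:,:2]-Q[:,:2].mean(0),full_matrices=False)[2][0]
            print("   n",len(Q),"mean",Q.mean(0).round(4),"rect",np.round(r[0]+r[1]+(r[2],),1),"axis deg",np.degrees(np.arctan2(w[1],w[0])).round(1))
E
python3 - <<'E'
import cv2
a=cv2.imread('pics/scene0.png')[190:300,200:360]; b=cv2.imread('pics/side0.png')[165:300,205:325]
a=cv2.resize(a,(800,550),interpolation=cv2.INTER_CUBIC)
cv2.imwrite('pics/crop1.png',a)
E
```

```text
scene skin 290 px 317 346 248 276 med [0.52   0.2044 0.0193] 5-95 [[0.448, 0.152, -0.004], [0.555, 0.218, 0.033]]
   n 91 mean [0.5208 0.1938 0.0308] rect [515.  193.   44.1  81.   82.2] axis deg -6.8
scene tong 2168 px 295 349 245 291 med [ 0.5475  0.1777 -0.0019] 5-95 [[0.434, 0.083, -0.006], [0.633, 0.264, 0.031]]
   n 277 mean [0.5844 0.1845 0.0036] rect [537.4 174.2 178.1 162.9  37.5] axis deg -19.1
scene deck 1342 px 214 280 197 251 med [ 0.5449 -0.1029  0.0176] 5-95 [[0.448, -0.174, -0.002], [0.678, -0.06, 0.14]]
   n 1095 mean [ 0.5526 -0.1059  0.0179] rect [ 572.6 -115.2  256.9  102.1    6.1] axis deg 12.1
scene blue 398 px 218 244 215 242 med [ 0.6626 -0.0953  0.0883] 5-95 [[0.609, -0.128, 0.037], [0.677, -0.08, 0.095]]
   n 246 mean [ 0.6507 -0.1018  0.0909] rect [ 639.7 -109.1   77.3   51.5    8.5] axis deg -18.3
side skin 314 px 243 278 275 295 med [0.5009 0.213  0.0192] 5-95 [[0.469, 0.187, 0.005], [0.545, 0.219, 0.033]]
   n 60 mean [0.4934 0.208  0.0309] rect [500.3 208.7  81.3  39.7  24.5] axis deg 13.3
side tong 2030 px 210 283 262 297 med [0.5711 0.1853 0.0009] 5-95 [[0.462, 0.095, -0.002], [0.645, 0.244, 0.035]]
   n 799 mean [0.5691 0.1732 0.003 ] rect [552.7 172.3 189.9 138.5  16.1] axis deg -158.5
side deck 1657 px 232 317 172 232 med [ 0.5305 -0.1044  0.0203] 5-95 [[0.448, -0.418, 0.002], [0.661, -0.059, 0.14]]
   n 1207 mean [ 0.5372 -0.1258  0.0201] rect [ 571.9 -245.8  234.5  371.5    5.7] axis deg 72.4
side blue 413 px 237 275 172 195 med [ 0.6631 -0.338   0.0147] 5-95 [[0.618, -0.429, 0.003], [0.747, -0.091, 0.097]]
   n 58 mean [ 0.6498 -0.1008  0.0956] rect [ 649.6 -100.8   34.9   41.8   22.5] axis deg 130.1
```

View pics/crop1.png

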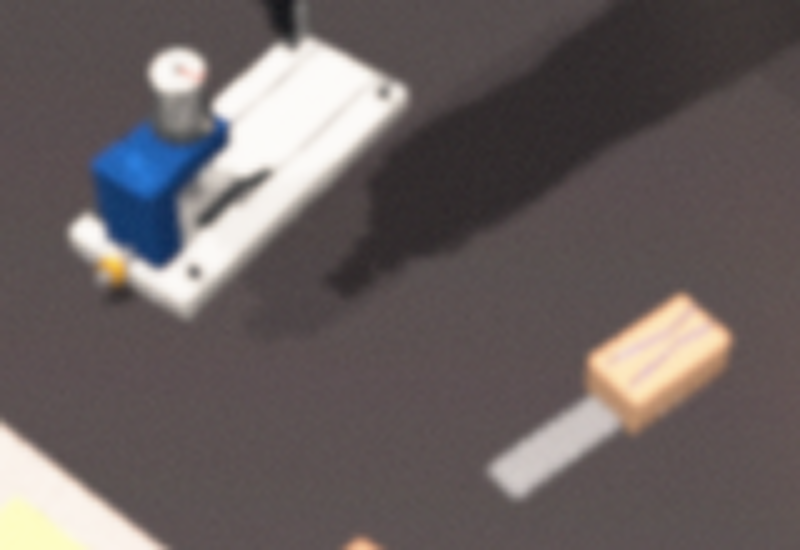

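The crop shows the thimble top centre at crop px (178,68), deck corners at (300,40), (407,93), (187,315) and (72,228), and block top corners at (685,294), (732,338), (635,402) and (590,358). The tongue end lies between (488,472) and (519,497). I'll cast these onto their planes and check the sizes.

```bash
python3 - <<'E'
import numpy as np
from h import *
c=dict(np.load("scene0.npz"))
def C(L,z): return cast(c,np.array(L)/5+[200-.4,190-.4],z)
ang=lambda v:np.degrees(np.arctan2(v[1],v[0])).round(1)
th=C([(178,68)],.142)[0]; print("thimble",th.round(4))
D=C([(300,40),(407,93),(187,315),(72,228)],.02); print("deck",D.round(4).tolist())
print("sides",[np.linalg.norm(D[i]-D[(i+1)%4]).round(3) for i in range(4)],"yaw",ang(D[2]-D[1]),ang(D[3]-D[0]),"center",D.mean(0).round(4))
B=C([(685,294),(732,338),(635,402),(590,358)],.034); print("block",B.round(4).tolist(),[np.linalg.norm(B[i]-B[(i+1)%4]).round(3) for i in range(4)],"yaw",ang(B[2]-B[1]),ang(B[3]-B[0]),B.mean(0).round(4))
T=C([(488,472),(519,497)],.006); print("tip",T.round(4).tolist(),T.mean(0).round(4),"yaw mid->tip",ang(T.mean(0)-B.mean(0)),np.linalg.norm((T.mean(0)-B.mean(0))[:2]))
E
```

```text
thimble [ 0.6137 -0.1112  0.142 ]
deck [[0.4558, -0.168, 0.02], [0.4445, -0.0757, 0.02], [0.6814, -0.0456, 0.02], [0.6821, -0.153, 0.02]]
sides [np.float64(0.093), np.float64(0.239), np.float64(0.107), np.float64(0.227)] yaw 7.2 3.8 center [ 0.566  -0.1106  0.02  ]
block [[0.4705, 0.1788, 0.034], [0.4792, 0.2202, 0.034], [0.5563, 0.2057, 0.034], [0.5487, 0.1661, 0.034]] [np.float64(0.042), np.float64(0.079), np.float64(0.04), np.float64(0.079)] yaw -10.6 -9.2 [0.5137 0.1927 0.034 ]
tip [[0.6365, 0.1619, 0.006], [0.6375, 0.1864, 0.006]] [0.637  0.1741 0.006 ] yaw mid->tip -8.6 0.12471346933646552
```

Sizes check out: block 79×41 mm, tip 124.7 mm from mid, deck about 100×233 mm. Next I'll check what the wrist camera sees from here.

```bash
python3 - <<'E'
from workcell import env
from h import *
s=env.get_state()
c=env.get_calibration("wrist"); print(c["mtx"][0,0],"campos",-c["R"].T@c["t"],"view",c["R"][2],"xaxis",c["R"][0])
print(proj(c,[[.6137,-.1112,.142],[.565,-.115,.02],[.45,-.12,.02],[.5137,.1927,.034],[.637,.174,.006]]))
p,d=env.read_camera("wrist"); cv2.imwrite("pics/w0.png",p); np.savez("w0.npz",p=p,d=d,**c)
E
```

```text
325.8819662238965 campos [0.57544542 0.0826376  0.37376098] view [-0.00152821 -0.32291616 -0.94642634] xaxis [ 9.99998501e-01  2.76320037e-04 -1.70899533e-03]
[[321.69888057 338.31223491]
 [268.99288144 272.23778563]
 [175.44830596 275.74211561]
 [207.47962233 -30.84115182]
 [340.71925104   2.83515755]]
```

View pics/w0.png

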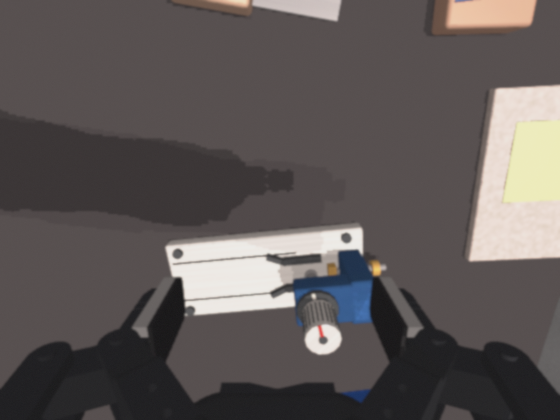

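The wrist view shows the clamp well: deck top edge from (168,243) to (360,228), thimble top at (323,339), rails near (270–320,258) and (273–295,293), and the brass stop near (333,270). I'll enlarge it once for precise pixels.

```bash
python3 - <<'E'
import cv2
p=cv2.imread("pics/w0.png")[220:355,250:390]
cv2.imwrite("pics/w0c.png",cv2.resize(p,None,fx=4,fy=4,interpolation=cv2.INTER_CUBIC))
E
```

```text
(no output)
```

View pics/w0c.png

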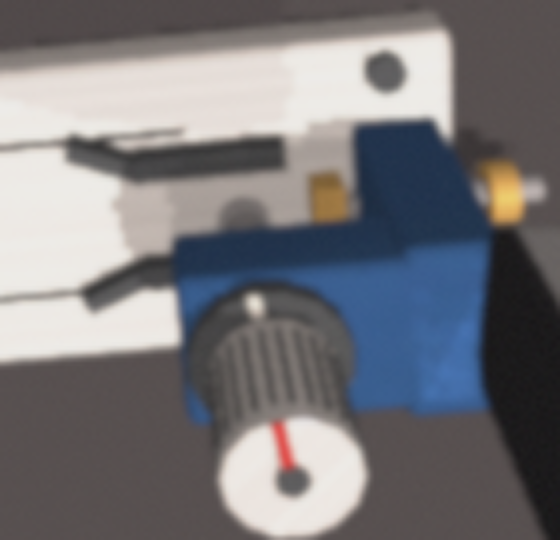

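In the crop, the deck's +y top edge runs (0,68)→(440,30), the +y rail's inner top edge (140,181)→(283,164), the thimble centre is (293,476) and the stop face left edge is near (312,180). The red mark (275,425) and white mark (254,305) are aligned.

```bash
python3 - <<'E'
from h import *
c=dict(np.load("w0.npz"))
C=lambda L,z: cast(c,np.array(L,float)/4+[250-.375,220-.375],z)
ang=lambda v:np.degrees(np.arctan2(v[1],v[0])).round(2)
th=C([(293,476)],.142)[0]; print("th",th.round(4), "left/right width", np.linalg.norm(C([(219,476)],.142)-C([(367,476)],.142)))
E=C([(0,68),(440,30)],.02); R=C([(140,181),(283,164)],.029)
full=cast(c,[(178,254),(347,238),(190,311)],.02); print("screws yaw",ang(full[1]-full[0]),full.round(4).tolist())
L=cast(c,[(172,263),(297,253)],.02);L2=cast(c,[(180,301),(272,293)],.02); print("line yaws",ang(L[1]-L[0]),ang(L2[1]-L2[0]))
print("edge yaw",ang(E[1]-E[0]),"rail yaw",ang(R[1]-R[0]))
for y in (4.5,5.5,6.5):
    a=np.radians(y); x=np.array([np.cos(a),np.sin(a),0]); n=np.array([-np.sin(a),np.cos(a),0])
    f=lambda P:np.round(np.c_[(P-th)@x,(P-th)@n]*1000,1).tolist()
    print(y,"edge",f(E),"rail",f(R),"stop",f(C([(312,180)],.032)),"screws",f(full),"lines",f(np.r_[L,L2]),"mouth rail",f(C([(68,158)],.02)))
s=dict(np.load("scene0.npz"))
d=c["d"]; P=world(c,d,(c["p"].min(2)>170)); P=P[(abs(P[:,2]-.02)<.006)&(P[:,1]<-.05)&(P[:,1]>-.18)&(P[:,0]<.7)&(P[:,0]>.4)]
print("deck z",np.median(P[:,2]),"rect",cv2.minAreaRect(P[:,:2].astype(np.float32)*1000))
E
```

```text
th [ 0.6147 -0.1115  0.142 ] left/right width 0.032011522311415616
screws yaw 5.97 [[0.456, -0.0905, 0.02], [0.6572, -0.0694, 0.02], [0.4635, -0.171, 0.02]]
line yaws 5.12 5.81
edge yaw 5.39 rail yaw 7.64
4.5 edge [[-68.5, 49.2], [60.4, 51.2]] rail [[-29.9, 13.8], [12.4, 16.1]] stop [[20.4, 11.8]] screws [[-156.6, 33.4], [45.7, 38.6], [-155.4, -47.4]] lines [[-165.9, 22.1], [-14.2, 23.7], [-165.6, -31.7], [-48.6, -29.0]] mouth rail [[-51.2, 18.4]]
5.5 edge [[-67.6, 50.4], [61.3, 50.2]] rail [[-29.7, 14.3], [12.7, 15.9]] stop [[20.6, 11.4]] screws [[-156.0, 36.2], [46.3, 37.8], [-156.2, -44.7]] lines [[-165.5, 25.0], [-13.8, 24.0], [-166.1, -28.8], [-49.1, -28.2]] mouth rail [[-50.8, 19.3]]
6.5 edge [[-66.7, 51.6], [62.2, 49.1]] rail [[-29.4, 14.8], [13.0, 15.7]] stop [[20.8, 11.1]] screws [[-155.3, 38.9], [47.0, 37.0], [-157.0, -42.0]] lines [[-165.1, 27.9], [-13.3, 24.2], [-166.6, -25.9], [-49.6, -27.3]] mouth rail [[-50.5, 20.2]]
deck z 0.020623128220634276 rect ((562.6549072265625, -117.01246643066406), (233.90097045898438, 99.7614517211914), 5.90492057800293)
```

Both estimates agree: clamp origin (0.6148, −0.1116), yaw about 5.7°, stop about 20.5 mm beyond the axis. Now I'll move above the block.

Emit:
arm_command:
  rows:
    - {"delta_pos": [0.963, -0.304, 0], "rot": [0, 0, 0], "fingers": 0}
    - {"delta_pos": [0.963, -0.304, 0], "rot": [0, 0, 0], "fingers": 0}
    - {"delta_pos": [0.963, -0.304, 0], "rot": [0, 0, 0], "fingers": 0}
    - {"delta_pos": [0.963, -0.304, 0], "rot": [0, 0, 0], "fingers": 0}
    - {"delta_pos": [0.963, -0.304, 0], "rot": [0, 0, 0], "fingers": 0}
    - {"delta_pos": [0.963, -0.304, 0], "rot": [0, 0, 0], "fingers": 0}
    - {"delta_pos": [0.963, -0.304, 0], "rot": [0, 0, 0], "fingers": 0}
    - {"delta_pos": [0.963, -0.304, 0], "rot": [0, 0, 0], "fingers": 0}
    - {"delta_pos": [0.963, -0.304, 0], "rot": [0, 0, 0], "fingers": 0}
    - {"delta_pos": [0.963, -0.304, 0], "rot": [0, 0, 0], "fingers": 0}
    - {"delta_pos": [0, 0, 0.6], "rot": [0, 0, -0.0225], "fingers": 0}
    - {"delta_pos": [0, 0, 0.6], "rot": [0, 0, -0.0225], "fingers": 0}
    - {"delta_pos": [0, 0, 0.6], "rot": [0, 0, -0.0225], "fingers": 0}
    - {"delta_pos": [0, 0, 0.6], "rot": [0, 0, -0.0225], "fingers": 0}
    - {"delta_pos": [0, 0, 0.6], "rot": [0, 0, -0.0225], "fingers": 0}
    - {"delta_pos": [0, 0, 0.6], "rot": [0, 0, -0.0225], "fingers": 0}
    - {"delta_pos": [0, 0, 0.6], "rot": [0, 0, -0.0225], "fingers": 0}
    - {"delta_pos": [0, 0, 0.6], "rot": [0, 0, -0.0225], "fingers": 0}
    - {"delta_pos": [0, 0, 0.6], "rot": [0, 0, -0.0225], "fingers": 0}
    - {"delta_pos": [0, 0, 0.6], "rot": [0, 0, -0.0225], "fingers": 0}

```text
clock: 2.15
tcp_pos: [0.514, 0.1925, 0.1105]
orientation: [-0.0, 0.076, 0.997, -0.0]
wrist_force: [0.1, -0.6, -0.4]
finger_gap: 0.0852
```

Emit:
arm_command:
  rows:
    - {"delta_pos": [0, 0, 0], "rot": [0, 0, 0], "fingers": 0}
    - {"delta_pos": [0, 0, 0], "rot": [0, 0, 0], "fingers": 0}

```text
clock: 2.35
tcp_pos: [0.514, 0.1925, 0.1112]
orientation: [-0.0, 0.08, 0.997, -0.0]
wrist_force: [0.3, -0.1, 0.2]
finger_gap: 0.0855
```

```bash
cat >> h.py <<'E'
def tell(s):
    from scipy.spatial.transform import Rotation as R
    q=s["orientation"]; M=R.from_quat([q[1],q[2],q[3],q[0]]).as_matrix()
    print("t",round(s["clock"],2),"tcp",s["tcp_pos"].round(4),"yaw_y",np.degrees(np.arctan2(M[1,1],M[0,1])).round(2),"zaxis",M[:,2].round(4),"F",s["wrist_force"].round(2),"M",s["ft_torque"].round(3),"gap",round(s["finger_gap"],4),"q",s["joint_pos"].round(2))
    return M
E
python3 - <<'E'
from workcell import env
from h import *
M=tell(env.get_state())
c=env.get_calibration("wrist"); p,d=env.read_camera("wrist"); cv2.imwrite("pics/w1.png",p); np.savez("w1.npz",p=p,d=d,**c)
hsv=cv2.cvtColor(p,cv2.COLOR_BGR2HSV); P=world(c,d,(hsv[...,1]>60)&(hsv[...,2]>100)&((hsv[...,0]<22)|(hsv[...,0]>170)))
P=P[(abs(P[:,2]-.034)<.004)&(np.hypot(P[:,0]-.514,P[:,1]-.193)<.06)]
print(len(P),np.median(P[:,2]),cv2.minAreaRect(P[:,:2].astype(np.float32)*1000))
E
```

```text
t 2.35 tcp [0.514  0.1925 0.1112] yaw_y 80.81 zaxis [-8.e-04 -2.e-04 -1.e+00] F [ 0.34 -0.13  0.24] M [-0.017 -0.008  0.028] gap 0.0855 q [ 0.21  0.33 -0.24  1.01 -0.    0.37]
2904 0.03429831812443611 ((511.8946838378906, 191.51199340820312), (43.96660232543945, 79.0867919921875), 80.89688873291016)
```

The wrist view refines the block to (0.5119, 0.1915), yaw −9.1°. I'll descend, gripping 8 mm forward of mid.

Emit:
arm_command:
  rows:
    - {"delta_pos": [-0.3, -0.05, 0.7], "rot": [0, 0, 0], "fingers": 0}
    - {"delta_pos": [0, 0, 0.9], "rot": [0, 0, 0], "fingers": 0}
    - {"delta_pos": [0, 0, 0.9], "rot": [0, 0, 0], "fingers": 0}
    - {"delta_pos": [0, 0, 0.9], "rot": [0, 0, 0], "fingers": 0}
    - {"delta_pos": [0, 0, 0.8], "rot": [0, 0, 0], "fingers": 0}
    - {"delta_pos": [0, 0, 0.6], "rot": [0, 0, 0], "fingers": 0}
    - {"delta_pos": [0, 0, 0.3], "rot": [0, 0, 0], "fingers": 0}
    - {"delta_pos": [0, 0, 0], "rot": [0, 0, 0], "fingers": 0}
    - {"delta_pos": [0, 0, 0], "rot": [0, 0, 0], "fingers": 1}
    - {"delta_pos": [0, 0, 0], "rot": [0, 0, 0], "fingers": 1}
    - {"delta_pos": [0, 0, 0], "rot": [0, 0, 0], "fingers": 1}
    - {"delta_pos": [0, 0, 0], "rot": [0, 0, 0], "fingers": 1}
    - {"delta_pos": [0, 0, 0], "rot": [0, 0, 0], "fingers": 1}
    - {"delta_pos": [0, 0, 0], "rot": [0, 0, 0], "fingers": 1}
    - {"delta_pos": [0, 0, 0], "rot": [0, 0, 0], "fingers": 1}
    - {"delta_pos": [0, 0, 0], "rot": [0, 0, 0], "fingers": 1}
  squeeze: 60

```text
clock: 4.0
tcp_pos: [0.5209, 0.1908, 0.0103]
orientation: [0.001, 0.078, 0.997, 0.0]
wrist_force: [0.4, 0.0, 6.4]
finger_gap: 0.043
```

```bash
python3 - <<'E'
from workcell import env
from h import *
tell(env.get_state())
E
```

```text
t 4.0 tcp [0.5209 0.1908 0.0103] yaw_y 81.0 zaxis [ 2.1e-03  4.0e-04 -1.0e+00] F [0.42 0.   6.4 ] M [-0.079  0.104 -0.005] gap 0.043 q [ 0.21  0.44 -0.35  0.78 -0.    0.36]
```

Gripped (gap 43 mm). I'll lift it and check where the nearest bystanders are.

Emit:
arm_command:
  rows:
    - {"delta_pos": [0, 0, -0.3], "rot": [0, 0, 0], "fingers": 1}
    - {"delta_pos": [0, 0, -0.6], "rot": [0, 0, 0], "fingers": 1}
    - {"delta_pos": [0, 0, -0.8], "rot": [0, 0, 0], "fingers": 1}
    - {"delta_pos": [0, 0, -0.8], "rot": [0, 0, 0], "fingers": 1}
    - {"delta_pos": [0, 0, -0.8], "rot": [0, 0, 0], "fingers": 1}
    - {"delta_pos": [0, 0, -0.5], "rot": [0, 0, 0], "fingers": 1}
    - {"delta_pos": [0, 0, -0.2], "rot": [0, 0, 0], "fingers": 1}

```text
clock: 4.7
tcp_pos: [0.5207, 0.1908, 0.0908]
orientation: [0.001, 0.078, 0.997, 0.0]
wrist_force: [0.9, -0.3, -2.1]
finger_gap: 0.043
```

```bash
python3 - <<'E'
from workcell import env
from h import *
s=dict(np.load("side0.npz")); print("tape",cast(s,[(344,200)],.012).round(3),"jar",cast(s,[(311,178)],.0).round(3),"soap",cast(s,[(356,184)],.0).round(3))
M=tell(env.get_state())
c=env.get_calibration("wrist"); p,d=env.read_camera("wrist"); np.savez("w2.npz",p=p,d=d,**c); cv2.imwrite("pics/w2.png",p)
t=env.get_state()["tcp_pos"]
P=world(c,d,np.ones(d.shape,bool)); L=(P-t)@M  # tool frame
K=L[(L[:,0]<-.055)&(L[:,0]>-.125)&(abs(L[:,1])<.03)&(L[:,2]>-.03)&(L[:,2]<.04)]
print("tongue pts",len(K))
for lo in (-.12,-.105,-.09,-.075):
    k=K[(K[:,0]>lo)&(K[:,0]<lo+.015)]
    if len(k)>10: print(lo,len(k),"y",np.percentile(k[:,1],[2,98]).round(4),"z",np.median(k[:,2]).round(4))
E
```

```text
tape [[ 0.359 -0.297  0.012]] jar [[ 0.5   -0.462  0.   ]] soap [[ 0.331 -0.46   0.   ]]
t 4.7 tcp [0.5207 0.1908 0.0908] yaw_y 81.0 zaxis [ 2.e-03  4.e-04 -1.e+00] F [ 0.9  -0.3  -2.06] M [ 0.029  0.037 -0.005] gap 0.043 q [ 0.21  0.35 -0.25  0.96  0.    0.36]
tongue pts 1122
-0.075 854 y [-0.0127  0.0117] z 0.0038
```

View pics/w2.png

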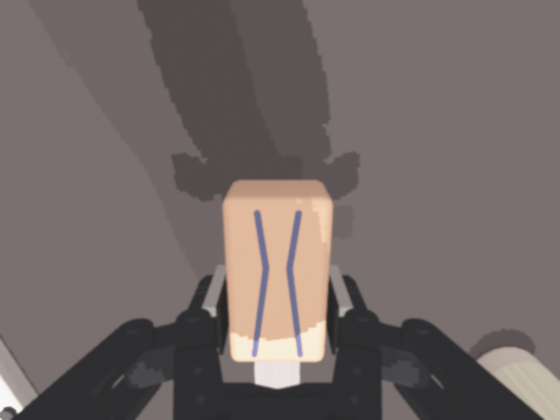

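The block is gripped square and centred: it sits mid-image at (278,270), and the tongue centre is within 0.5 mm of the tool axis. Bystanders are clear of the path. Carrying it to just before the mouth.

Emit:
arm_command:
  rows:
    - {"delta_pos": [0, 0, 0], "rot": [0, 0, -0.0204], "fingers": 1}
    - {"delta_pos": [0, 0, 0], "rot": [0, 0, -0.0204], "fingers": 1}
    - {"delta_pos": [0.345, -0.5, 0], "rot": [0, 0, 0], "fingers": 1}
    - {"delta_pos": [0.345, -0.913, 0], "rot": [0, 0, 0], "fingers": 1}
    - {"delta_pos": [0.345, -0.913, 0], "rot": [0, 0, 0], "fingers": 1}
    - {"delta_pos": [0.345, -0.913, 0], "rot": [0, 0, 0], "fingers": 1}
    - {"delta_pos": [0.345, -0.913, 0], "rot": [0, 0, 0], "fingers": 1}
    - {"delta_pos": [0.345, -0.913, 0], "rot": [0, 0, 0], "fingers": 1}
    - {"delta_pos": [0.345, -0.913, 0], "rot": [0, 0, 0], "fingers": 1}
    - {"delta_pos": [0.345, -0.913, 0], "rot": [0, 0, 0], "fingers": 1}
    - {"delta_pos": [0.345, -0.913, 0], "rot": [0, 0, 0], "fingers": 1}
    - {"delta_pos": [0.345, -0.913, 0], "rot": [0, 0, 0], "fingers": 1}
    - {"delta_pos": [0.345, -0.913, 0], "rot": [0, 0, 0], "fingers": 1}
    - {"delta_pos": [0.345, -0.913, 0], "rot": [0, 0, 0], "fingers": 1}
    - {"delta_pos": [0.345, -0.913, 0], "rot": [0, 0, 0], "fingers": 1}
    - {"delta_pos": [0.345, -0.913, 0], "rot": [0, 0, 0], "fingers": 1}
    - {"delta_pos": [0.345, -0.913, 0], "rot": [0, 0, 0], "fingers": 1}
    - {"delta_pos": [0.345, -0.913, 0], "rot": [0, 0, 0], "fingers": 1}
    - {"delta_pos": [0, -0.413, 0], "rot": [0, 0, 0], "fingers": 1}
    - {"delta_pos": [0, 0, 0], "rot": [0, 0, 0], "fingers": 1}

```text
clock: 6.75
tcp_pos: [0.4388, -0.1119, 0.0891]
orientation: [-0.0, -0.048, 0.999, 0.0]
wrist_force: [0.2, 0.6, -1.8]
finger_gap: 0.0428
```

```bash
python3 - <<'E'
from workcell import env
from h import *
s=env.get_state(); M=tell(s)
o=np.array([.6148,-.1116]); a=np.radians(5.7); x=np.array([np.cos(a),np.sin(a)]); n=np.array([-x[1],x[0]])
print("clamp frame mm",(s["tcp_pos"][:2]-o)@x*1e3,(s["tcp_pos"][:2]-o)@n*1e3)
for nm in ("scene","side"):
    p,d=env.read_camera(nm); cv2.imwrite(f"pics/{nm}1.png",p); np.savez(nm+"1.npz",p=p,d=d,**env.get_calibration(nm))
a=cv2.imread("pics/scene1.png")[170:260,205:305]; b=cv2.imread("pics/side1.png")[160:250,230:330]
cv2.imwrite("pics/pre.png",np.hstack([cv2.resize(i,(400,360),interpolation=cv2.INTER_CUBIC) for i in (a,b)]))
E
```

```text
t 6.75 tcp [ 0.4388 -0.1119  0.0891] yaw_y 95.46 zaxis [-0.  0. -1.] F [ 0.24  0.64 -1.83] M [-0.014  0.047 -0.01 ] gap 0.0428 q [-0.43  0.18 -0.5   0.89  0.   -0.52]
clamp frame mm -175.19629901573322 17.142159446999575
```

View pics/pre.png

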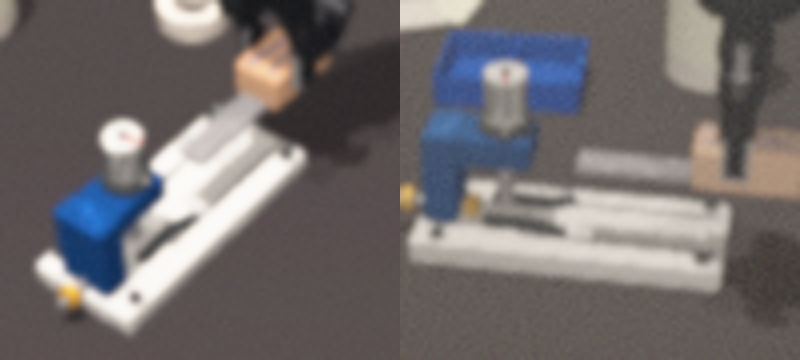

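Both views show the block level, with the tongue over the deck and short of the head. It is 17 mm to the +y side, so I'll shift over, descend to just above the deck and measure.

Emit:
arm_command:
  rows:
    - {"delta_pos": [0.3, -0.857, 0], "rot": [0, 0, -0.0006], "fingers": 1}
    - {"delta_pos": [0, 0, 0.65], "rot": [0, 0, 0], "fingers": 1}
    - {"delta_pos": [0, 0, 0.65], "rot": [0, 0, 0], "fingers": 1}
    - {"delta_pos": [0, 0, 0.65], "rot": [0, 0, 0], "fingers": 1}
    - {"delta_pos": [0, 0, 0.65], "rot": [0, 0, 0], "fingers": 1}
    - {"delta_pos": [0, 0, 0], "rot": [0, 0, 0], "fingers": 1}
    - {"delta_pos": [0, 0, 0], "rot": [0, 0, 0], "fingers": 1}

```text
clock: 7.55
tcp_pos: [0.4347, -0.1279, 0.0373]
orientation: [-0.0, -0.052, 0.999, 0.0]
wrist_force: [0.0, -0.1, -1.9]
finger_gap: 0.043
```

```bash
cat >> h.py <<'E'
O=np.array([.6148,-.1116]); A=np.radians(5.7); X=np.array([np.cos(A),np.sin(A)]); N=np.array([-X[1],X[0]])
def cl(s): print("clamp mm",np.round([(s["tcp_pos"][:2]-O)@X*1e3,(s["tcp_pos"][:2]-O)@N*1e3],2),"Fx,Fy",np.round([s["wrist_force"][:2]@X,s["wrist_force"][:2]@N],2))
E
python3 - <<'E'
from workcell import env
from h import *
s=env.get_state(); M=tell(s); cl(s)
for nm in ("scene","side"):
    p,d=env.read_camera(nm); cv2.imwrite(f"pics/{nm}2.png",p); np.savez(nm+"2.npz",p=p,d=d,**env.get_calibration(nm))
a=cv2.imread("pics/scene2.png")[190:260,205:285]; b=cv2.imread("pics/side2.png")[170:240,230:310]
cv2.imwrite("pics/pre2.png",np.hstack([cv2.resize(i,(400,350),interpolation=cv2.INTER_CUBIC) for i in (a,b)]))
E
```

```text
t 7.55 tcp [ 0.4347 -0.1279  0.0373] yaw_y 95.94 zaxis [-6.e-04  5.e-04 -1.e+00] F [ 0.02 -0.12 -1.86] M [ 0.013 -0.022 -0.03 ] gap 0.043 q [-0.46  0.24 -0.57  0.76  0.   -0.57]
clamp mm [-180.81    1.66] Fx,Fy [ 0.01 -0.12]
```

View pics/pre2.png

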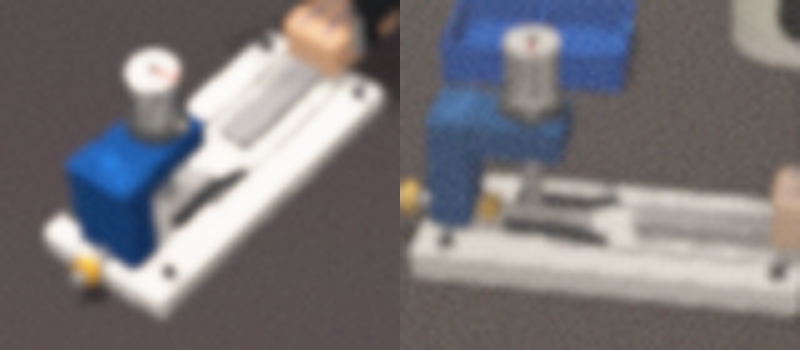

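The tongue is aligned between the flared rails in both views, with its tip at about crop (238,138) on the left and (632,225) on the right. I'll lower it to about 1 mm above the deck and slide in gently.

Emit:
arm_command:
  rows:
    - {"delta_pos": [0, -0.06, 0.3], "rot": [0, 0, 0], "fingers": 1}
    - {"delta_pos": [0, 0, 0], "rot": [0, 0, 0], "fingers": 1}
    - {"delta_pos": [-0.3, 0, 0], "rot": [0, 0, 0], "fingers": 1}
    - {"delta_pos": [-0.3, 0, 0], "rot": [0, 0, 0], "fingers": 1}
    - {"delta_pos": [-0.3, 0, 0], "rot": [0, 0, 0], "fingers": 1}
    - {"delta_pos": [-0.3, 0, 0], "rot": [0, 0, 0], "fingers": 1}
    - {"delta_pos": [-0.3, 0, 0], "rot": [0, 0, 0], "fingers": 1}
    - {"delta_pos": [0, 0, 0], "rot": [0, 0, 0], "fingers": 1}

```text
clock: 8.45
tcp_pos: [0.4661, -0.1269, 0.0314]
orientation: [0.001, -0.052, 0.999, -0.0]
wrist_force: [0.6, -0.4, -1.0]
finger_gap: 0.0429
```

```bash
python3 - <<'E'
from workcell import env
from h import *
s=env.get_state(); M=tell(s); cl(s)
E
```

```text
t 8.45 tcp [ 0.4661 -0.1269  0.0314] yaw_y 95.94 zaxis [ 1.1e-03 -4.0e-04 -1.0e+00] F [ 0.57 -0.41 -0.98] M [-0.023  0.036 -0.026] gap 0.0429 q [-0.43  0.3  -0.51  0.76  0.   -0.54]
clamp mm [-149.53   -0.44] Fx,Fy [ 0.53 -0.46]
```

Emit:
arm_command:
  rows:
    - {"delta_pos": [-0.2, 0.03, 0], "rot": [0, 0, 0], "fingers": 1}
    - {"delta_pos": [-0.2, 0, 0], "rot": [0, 0, 0], "fingers": 1}
    - {"delta_pos": [-0.2, 0, 0], "rot": [0, 0, 0], "fingers": 1}
    - {"delta_pos": [-0.2, 0, 0], "rot": [0, 0, 0], "fingers": 1}
    - {"delta_pos": [-0.2, 0, 0], "rot": [0, 0, 0], "fingers": 1}
    - {"delta_pos": [0, 0, 0], "rot": [0, 0, 0], "fingers": 1}

```text
clock: 9.05
tcp_pos: [0.4854, -0.1242, 0.0314]
orientation: [0.0, -0.052, 0.999, -0.0]
wrist_force: [-0.2, 0.8, -1.7]
finger_gap: 0.0428
```

```bash
python3 - <<'E'
from workcell import env
from h import *
s=env.get_state(); M=tell(s); cl(s)
E
```

```text
t 9.05 tcp [ 0.4854 -0.1242  0.0314] yaw_y 95.92 zaxis [ 8.e-04 -2.e-04 -1.e+00] F [-0.16  0.77 -1.73] M [-0.03  -0.009  0.027] gap 0.0428 q [-0.41  0.33 -0.46  0.78  0.   -0.51]
clamp mm [-130.     0.3] Fx,Fy [-0.08  0.78]
```

Emit:
arm_command:
  rows:
    - {"delta_pos": [-0.2, 0, 0], "rot": [0, 0, 0], "fingers": 1}
    - {"delta_pos": [-0.2, 0, 0], "rot": [0, 0, 0], "fingers": 1}
    - {"delta_pos": [-0.2, 0, 0], "rot": [0, 0, 0], "fingers": 1}
    - {"delta_pos": [-0.2, 0, 0], "rot": [0, 0, 0], "fingers": 1}
    - {"delta_pos": [-0.2, 0, 0], "rot": [0, 0, 0], "fingers": 1}
    - {"delta_pos": [-0.1, 0, 0], "rot": [0, 0, 0], "fingers": 1}
    - {"delta_pos": [0, 0, 0], "rot": [0, 0, 0], "fingers": 1}

```text
clock: 9.75
tcp_pos: [0.5069, -0.1218, 0.0313]
orientation: [0.0, -0.052, 0.999, -0.0]
wrist_force: [0.5, -0.3, -1.9]
finger_gap: 0.0427
```

```bash
python3 - <<'E'
from workcell import env
from h import *
s=env.get_state(); M=tell(s); cl(s)
E
```

```text
t 9.75 tcp [ 0.5069 -0.1218  0.0313] yaw_y 95.92 zaxis [ 3.e-04 -1.e-04 -1.e+00] F [ 0.46 -0.34 -1.91] M [-0.048  0.022 -0.014] gap 0.0427 q [-0.39  0.36 -0.41  0.8   0.   -0.49]
clamp mm [-108.38    0.53] Fx,Fy [ 0.43 -0.38]
```

Emit:
arm_command:
  rows:
    - {"delta_pos": [0, 0, 0.06], "rot": [0, 0, 0], "fingers": 1}
    - {"delta_pos": [-0.1, 0, 0], "rot": [0, 0, 0], "fingers": 1}
    - {"delta_pos": [-0.1, 0, 0], "rot": [0, 0, 0], "fingers": 1}
    - {"delta_pos": [-0.1, 0, 0], "rot": [0, 0, 0], "fingers": 1}
    - {"delta_pos": [-0.1, 0, 0], "rot": [0, 0, 0], "fingers": 1}
    - {"delta_pos": [-0.05, 0, 0], "rot": [0, 0, 0], "fingers": 1}
    - {"delta_pos": [0, 0, 0], "rot": [0, 0, 0], "fingers": 1}

```text
clock: 10.45
tcp_pos: [0.5154, -0.121, 0.0304]
orientation: [-0.0, -0.051, 0.999, -0.0]
wrist_force: [-3.5, -0.4, 6.5]
finger_gap: 0.0432
```

```bash
python3 - <<'E'
from workcell import env
from h import *
s=env.get_state(); M=tell(s); cl(s)
E
```

```text
t 10.45 tcp [ 0.5154 -0.121   0.0304] yaw_y 95.9 zaxis [-2.e-04 -2.e-04 -1.e+00] F [-3.48 -0.42  6.47] M [0.064 0.684 0.042] gap 0.0432 q [-0.38  0.38 -0.39  0.8  -0.   -0.49]
clamp mm [-99.8    0.54] Fx,Fy [-3.5  -0.07]
```

Emit:
arm_command:
  rows:
    - {"delta_pos": [-0.05, 0, -0.01], "rot": [0, 0, 0], "fingers": 1}
    - {"delta_pos": [-0.05, 0, 0], "rot": [0, 0, 0], "fingers": 1}
    - {"delta_pos": [0, 0, 0], "rot": [0, 0, 0], "fingers": 1}

```text
clock: 10.75
tcp_pos: [0.5177, -0.1207, 0.0304]
orientation: [0.0, -0.051, 0.999, -0.0]
wrist_force: [-2.3, -0.1, 4.2]
finger_gap: 0.0429
```

```bash
python3 - <<'E'
from workcell import env
from h import *
s=env.get_state(); M=tell(s); cl(s)
E
```

```text
t 10.75 tcp [ 0.5177 -0.1207  0.0304] yaw_y 95.9 zaxis [ 3.e-04 -0.e+00 -1.e+00] F [-2.34 -0.09  4.21] M [0.006 0.528 0.038] gap 0.0429 q [-0.38  0.38 -0.39  0.8   0.   -0.48]
clamp mm [-97.55   0.55] Fx,Fy [-2.33  0.14]
```

Emit:
arm_command:
  rows:
    - {"delta_pos": [-0.04, 0, 0], "rot": [0, 0, 0], "fingers": 1}
    - {"delta_pos": [0, 0, 0], "rot": [0, 0, 0], "fingers": 1}

```text
clock: 10.95
tcp_pos: [0.5183, -0.1206, 0.0304]
orientation: [0.0, -0.051, 0.999, -0.0]
wrist_force: [-3.2, 0.2, 5.2]
finger_gap: 0.0427
```

Emit:
arm_command:
  rows:
    - {"delta_pos": [-0.04, 0, 0], "rot": [0, 0, 0], "fingers": 1}
    - {"delta_pos": [0, 0, 0], "rot": [0, 0, 0], "fingers": 1}

```text
clock: 11.15
tcp_pos: [0.5186, -0.1206, 0.0303]
orientation: [-0.0, -0.051, 0.999, -0.0]
wrist_force: [-4.8, -0.8, 5.7]
finger_gap: 0.0428
```

Emit:
arm_command:
  rows:
    - {"delta_pos": [-0.03, 0, 0], "rot": [0, 0, 0], "fingers": 1}
    - {"delta_pos": [0, 0, 0], "rot": [0, 0, 0], "fingers": 1}

```text
clock: 11.35
tcp_pos: [0.5186, -0.1206, 0.0304]
orientation: [-0.001, -0.051, 0.999, -0.0]
wrist_force: [-6.8, -0.9, 7.6]
finger_gap: 0.043
```

Emit:
arm_command:
  rows:
    - {"delta_pos": [-0.03, 0, 0], "rot": [0, 0, 0], "fingers": 1}
    - {"delta_pos": [0, 0, 0], "rot": [0, 0, 0], "fingers": 1}

```text
clock: 11.55
tcp_pos: [0.5186, -0.1206, 0.0304]
orientation: [-0.002, -0.051, 0.999, -0.0]
wrist_force: [-9.7, -1.6, 8.8]
finger_gap: 0.0432
```

Stalled at TCP clamp x ≈ −96.6, which puts the tip at about 19.4–20 mm. That matches the stop estimate, with about 6 N of extra force. I'll hold, release, and look.

Emit:
arm_command:
  rows:
    - {"delta_pos": [0, 0, 0], "rot": [0, 0, 0], "fingers": 1}
    - {"delta_pos": [0, 0, 0], "rot": [0, 0, 0], "fingers": 1}
    - {"delta_pos": [0, 0, 0], "rot": [0, 0, 0], "fingers": 0}
    - {"delta_pos": [0, 0, 0], "rot": [0, 0, 0], "fingers": 0}
    - {"delta_pos": [0, 0, 0], "rot": [0, 0, 0], "fingers": 0}
    - {"delta_pos": [0, 0, 0], "rot": [0, 0, 0], "fingers": 0}
    - {"delta_pos": [0, 0, 0], "rot": [0, 0, 0], "fingers": 0}
    - {"delta_pos": [0, 0, 0], "rot": [0, 0, 0], "fingers": 0}
    - {"delta_pos": [0, 0, -0.5], "rot": [0, 0, 0], "fingers": 0}
    - {"delta_pos": [0, 0, -0.9], "rot": [0, 0, 0], "fingers": 0}
    - {"delta_pos": [0, 0, -0.9], "rot": [0, 0, 0], "fingers": 0}
    - {"delta_pos": [0, 0, -0.9], "rot": [0, 0, 0], "fingers": 0}
    - {"delta_pos": [0, 0, -0.9], "rot": [0, 0, 0], "fingers": 0}
    - {"delta_pos": [0, 0, -0.9], "rot": [0, 0, 0], "fingers": 0}
    - {"delta_pos": [0, 0, -0.9], "rot": [0, 0, 0], "fingers": 0}
    - {"delta_pos": [0, 0, -0.9], "rot": [0, 0, 0], "fingers": 0}
    - {"delta_pos": [0, 0, 0], "rot": [0, 0, 0], "fingers": 0}
    - {"delta_pos": [0, 0, 0], "rot": [0, 0, 0], "fingers": 0}

```text
clock: 13.35
tcp_pos: [0.5205, -0.1205, 0.1668]
orientation: [0.001, -0.052, 0.999, -0.0]
wrist_force: [0.2, 0.3, 0.4]
finger_gap: 0.0854
```

```bash
python3 - <<'E'
from workcell import env
from h import *
s=env.get_state(); M=tell(s); cl(s)
c=env.get_calibration("wrist"); p,d=env.read_camera("wrist"); cv2.imwrite("pics/w3.png",p); np.savez("w3.npz",p=p,d=d,**c)
hsv=cv2.cvtColor(p,cv2.COLOR_BGR2HSV); P=world(c,d,(hsv[...,1]>50)&(hsv[...,2]>100)&((hsv[...,0]<22)|(hsv[...,0]>170)))
P=P[(abs(P[:,2]-.054)<.005)&(np.hypot(P[:,0]-.51,P[:,1]+.121)<.07)]
r=cv2.minAreaRect(P[:,:2].astype(np.float32)*1000); print(len(P),np.median(P[:,2]),r)
b=np.array(r[0])/1e3-O; print("block mid clamp mm",b@X*1e3,b@N*1e3)
b,_=env.read_camera("side"); b=b[165:240,230:330]
cv2.imwrite("pics/rel.png",np.hstack([cv2.resize(p,(400,300)),cv2.resize(b,(400,300),interpolation=cv2.INTER_CUBIC)]))
E
```

```text
t 13.35 tcp [ 0.5205 -0.1205  0.1668] yaw_y 95.91 zaxis [ 1.3e-03 -5.0e-04 -1.0e+00] F [0.17 0.25 0.42] M [ 0.031 -0.044 -0.043] gap 0.0854 q [-0.38  0.26 -0.18  1.12  0.   -0.48]
clamp mm [-94.69   0.5 ] Fx,Fy [0.2  0.24]
3091 0.05434521066334787 ((509.5752868652344, -121.6061019897461), (78.88911437988281, 43.92774963378906), 5.300244331359863)
block mid clamp mm -105.69824044785172 0.4942646568941696
```

View pics/rel.png

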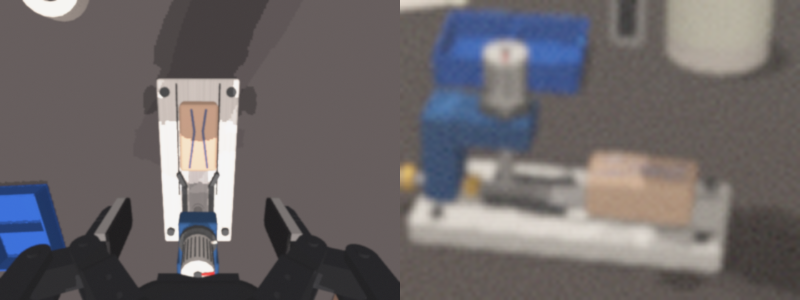

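Released cleanly: block mid is at clamp x −105.7, putting the tip at about +19.3 mm with y +0.5. The views show it lying flat between the rails with the gripper clear. Now over to the thimble, winding the wrist back so one grasp gives enough clockwise turn.

Emit:
arm_command:
  rows:
    - {"delta_pos": [0, 0, -0.5], "rot": [0, 0, 0], "fingers": 0}
    - {"delta_pos": [-0.947, -0.04, 0], "rot": [0, 0, 0], "fingers": 0}
    - {"delta_pos": [-0.947, 0, 0], "rot": [0, 0, 0], "fingers": 0}
    - {"delta_pos": [-0.947, 0, 0], "rot": [0, 0, 0], "fingers": 0}
    - {"delta_pos": [-0.947, 0, 0], "rot": [0, 0, 0], "fingers": 0}
    - {"delta_pos": [-0.947, 0, 0], "rot": [0, 0, 0], "fingers": 0}
    - {"delta_pos": [0, 0, 0], "rot": [0, 0, -0.0222], "fingers": 0}
    - {"delta_pos": [0, 0, 0], "rot": [0, 0, -0.0222], "fingers": 0}
    - {"delta_pos": [0, 0, 0], "rot": [0, 0, -0.0222], "fingers": 0}
    - {"delta_pos": [0, 0, 0], "rot": [0, 0, -0.0222], "fingers": 0}
    - {"delta_pos": [0, 0, 0], "rot": [0, 0, -0.0222], "fingers": 0}
    - {"delta_pos": [0, 0, 0], "rot": [0, 0, -0.0222], "fingers": 0}
    - {"delta_pos": [0, 0, 0], "rot": [0, 0, -0.0222], "fingers": 0}
    - {"delta_pos": [0, 0, 0], "rot": [0, 0, -0.0222], "fingers": 0}
    - {"delta_pos": [0, 0, 0], "rot": [0, 0, -0.0222], "fingers": 0}
    - {"delta_pos": [0, 0, 0], "rot": [0, 0, -0.0222], "fingers": 0}
    - {"delta_pos": [0, 0, 0], "rot": [0, 0, -0.0222], "fingers": 0}
    - {"delta_pos": [0, 0, 0], "rot": [0, 0, -0.0222], "fingers": 0}
    - {"delta_pos": [0, 0, 0], "rot": [0, 0, -0.0222], "fingers": 0}
    - {"delta_pos": [0, 0, 0], "rot": [0, 0, 0], "fingers": 0}

```text
clock: 15.45
tcp_pos: [0.6143, -0.1114, 0.1761]
orientation: [0.0, 0.818, -0.575, -0.0]
wrist_force: [-0.9, 0.4, 0.4]
finger_gap: 0.0857
```

Emit:
arm_command:
  rows:
    - {"delta_pos": [0, 0, 0], "rot": [0, 0, 0], "fingers": 0}
    - {"delta_pos": [0, 0, 0], "rot": [0, 0, 0], "fingers": 0}

```text
clock: 15.65
tcp_pos: [0.6144, -0.1115, 0.1762]
orientation: [0.0, 0.817, -0.576, -0.0]
wrist_force: [-0.3, -0.0, 0.2]
finger_gap: 0.0856
```

```bash
python3 - <<'E'
from workcell import env
from h import *
s=env.get_state(); M=tell(s); cl(s)
c=env.get_calibration("wrist"); p,d=env.read_camera("wrist"); cv2.imwrite("pics/w4.png",p); np.savez("w4.npz",p=p,d=d,**c)
print("expected px thimble top",proj(c,[[.6148,-.1116,.142]]))
hsv=cv2.cvtColor(p,cv2.COLOR_BGR2HSV)
P=world(c,d,np.ones(d.shape,bool)); P=P[(abs(P[:,2]-.142)<.004)&(np.hypot(P[:,0]-.6148,P[:,1]+.1116)<.026)]
print(len(P),np.median(P[:,2]) if len(P) else None,cv2.minEnclosingCircle(P[:,:2].astype(np.float32)*1000) if len(P) else None, P.mean(0))
E
```

```text
t 15.65 tcp [ 0.6144 -0.1115  0.1762] yaw_y -160.33 zaxis [-3.e-04  1.e-04 -1.e+00] F [-0.29 -0.03  0.17] M [0.012 0.026 0.014] gap 0.0856 q [-0.31  0.43  0.08  1.22  0.   -2.22]
clamp mm [-0.34  0.18] Fx,Fy [-0.29 -0.  ]
expected px thimble top [[277.25487533 249.43070435]]
2071 0.1425737122829749 ((614.4134521484375, -112.52385711669922), 16.18962860107422) [ 0.61481003 -0.11355476  0.14246472]
```

View pics/w4.png

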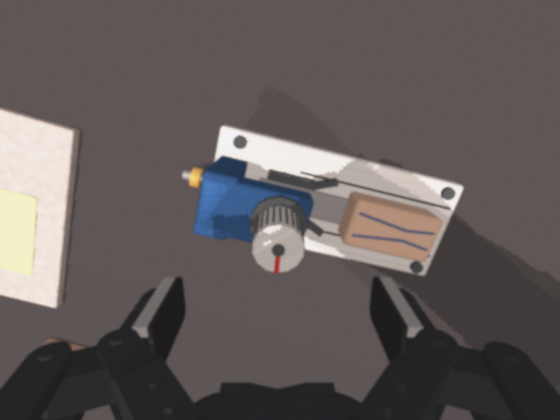

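The thimble top centre is at (278,250) against the predicted (277,249), so the tool is centred within about 1 mm and the thimble sits midway between the open fingers. Descending and gripping.

Emit:
arm_command:
  rows:
    - {"delta_pos": [0, 0, 0.8], "rot": [0, 0, 0], "fingers": 0}
    - {"delta_pos": [0, 0, 0.8], "rot": [0, 0, 0], "fingers": 0}
    - {"delta_pos": [0, 0, 0.8], "rot": [0, 0, 0], "fingers": 0}
    - {"delta_pos": [0, 0, 0.6], "rot": [0, 0, 0], "fingers": 0}
    - {"delta_pos": [0, 0, 0.35], "rot": [0, 0, 0], "fingers": 0}
    - {"delta_pos": [0, 0, 0], "rot": [0, 0, 0], "fingers": 0}
    - {"delta_pos": [0, 0, 0], "rot": [0, 0, 0], "fingers": 1}
    - {"delta_pos": [0, 0, 0], "rot": [0, 0, 0], "fingers": 1}
    - {"delta_pos": [0, 0, 0], "rot": [0, 0, 0], "fingers": 1}
    - {"delta_pos": [0, 0, 0], "rot": [0, 0, 0], "fingers": 1}
    - {"delta_pos": [0, 0, 0], "rot": [0, 0, 0], "fingers": 1}
    - {"delta_pos": [0, 0, 0], "rot": [0, 0, 0], "fingers": 1}
    - {"delta_pos": [0, 0, 0], "rot": [0, 0, 0], "fingers": 1}
    - {"delta_pos": [0, 0, 0], "rot": [0, 0, 0], "fingers": 1}
    - {"delta_pos": [0, 0, 0], "rot": [0, 0, 0], "fingers": 1}
  squeeze: 70

```text
clock: 17.2
tcp_pos: [0.6143, -0.1119, 0.1104]
orientation: [0.0, 0.818, -0.575, 0.0]
wrist_force: [-3.3, -0.5, 5.2]
finger_gap: 0.0304
```

```bash
python3 - <<'E'
from workcell import env
from h import *
s=env.get_state(); M=tell(s); cl(s)
E
```

```text
t 17.2 tcp [ 0.6143 -0.1119  0.1104] yaw_y -160.22 zaxis [ 2.e-04 -1.e-03 -1.e+00] F [-3.32 -0.51  5.23] M [-0.191  0.637  0.029] gap 0.0304 q [-0.31  0.46 -0.03  1.08 -0.   -2.22]
clamp mm [-0.56 -0.22] Fx,Fy [-3.35 -0.18]
```

Emit:
arm_command:
  rows:
    - {"delta_pos": [0, 0, 0], "rot": [0, 0, 0.0167], "fingers": 1}
    - {"delta_pos": [0, 0, 0], "rot": [0, 0, 0.0167], "fingers": 1}
    - {"delta_pos": [0, 0, 0], "rot": [0, 0, 0.0167], "fingers": 1}
    - {"delta_pos": [0, 0, 0], "rot": [0, 0, 0.0167], "fingers": 1}
    - {"delta_pos": [0, 0, 0], "rot": [0, 0, 0.0167], "fingers": 1}
    - {"delta_pos": [0, 0, 0], "rot": [0, 0, 0.0167], "fingers": 1}
    - {"delta_pos": [0, 0, 0], "rot": [0, 0, 0.0167], "fingers": 1}
    - {"delta_pos": [0, 0, 0], "rot": [0, 0, 0.0167], "fingers": 1}
    - {"delta_pos": [0, 0, 0], "rot": [0, 0, 0.0167], "fingers": 1}
    - {"delta_pos": [0, 0, 0], "rot": [0, 0, 0.0167], "fingers": 1}

```text
clock: 18.2
tcp_pos: [0.6137, -0.1118, 0.1104]
orientation: [-0.001, -0.418, 0.908, -0.0]
wrist_force: [-4.4, -0.3, 6.7]
finger_gap: 0.0302
```

```bash
python3 - <<'E'
from workcell import env
from h import *
s=env.get_state(); M=tell(s); cl(s)
E
```

```text
t 18.2 tcp [ 0.6137 -0.1118  0.1104] yaw_y 139.43 zaxis [-8.e-04 -1.e-03 -1.e+00] F [-4.38 -0.34  6.74] M [-0.173  1.02   0.187] gap 0.0302 q [-0.31  0.46 -0.03  1.08 -0.   -1.17]
clamp mm [-1.13 -0.11] Fx,Fy [-4.39  0.1 ]
```

Emit:
arm_command:
  rows:
    - {"delta_pos": [0, 0, 0], "rot": [0, 0, 0.0139], "fingers": 1}
    - {"delta_pos": [0, 0, 0], "rot": [0, 0, 0.0139], "fingers": 1}
    - {"delta_pos": [0, 0, 0], "rot": [0, 0, 0.0139], "fingers": 1}
    - {"delta_pos": [0, 0, 0], "rot": [0, 0, 0.0139], "fingers": 1}

```text
clock: 18.6
tcp_pos: [0.6136, -0.1117, 0.1104]
orientation: [-0.001, -0.254, 0.967, -0.0]
wrist_force: [-4.1, -0.0, 7.2]
finger_gap: 0.0305
```

```bash
python3 - <<'E'
from workcell import env
from h import *
s=env.get_state(); M=tell(s); cl(s)
E
```

```text
t 18.6 tcp [ 0.6136 -0.1117  0.1104] yaw_y 119.45 zaxis [-1.e-03 -8.e-04 -1.e+00] F [-4.12 -0.02  7.22] M [-0.079  1.035  0.14 ] gap 0.0305 q [-0.31  0.46 -0.03  1.08 -0.   -0.82]
clamp mm [-1.23  0.04] Fx,Fy [-4.1   0.39]
```

Emit:
arm_command:
  rows:
    - {"delta_pos": [0, 0, 0], "rot": [0, 0, 0.0139], "fingers": 1}
    - {"delta_pos": [0, 0, 0], "rot": [0, 0, 0.0139], "fingers": 1}
    - {"delta_pos": [0, 0, 0], "rot": [0, 0, 0.0139], "fingers": 1}
    - {"delta_pos": [0, 0, 0], "rot": [0, 0, 0.0139], "fingers": 1}

```text
clock: 19.0
tcp_pos: [0.6135, -0.1115, 0.1104]
orientation: [-0.001, -0.082, 0.997, -0.0]
wrist_force: [-5.8, -0.5, 7.1]
finger_gap: 0.0307
```

```bash
python3 - <<'E'
from workcell import env
from h import *
s=env.get_state(); M=tell(s); cl(s)
E
```

```text
t 19.0 tcp [ 0.6135 -0.1115  0.1104] yaw_y 99.45 zaxis [-1.2e-03 -5.0e-04 -1.0e+00] F [-5.84 -0.54  7.13] M [-0.047  1.131  0.161] gap 0.0307 q [-0.31  0.46 -0.03  1.08 -0.   -0.47]
clamp mm [-1.29  0.22] Fx,Fy [-5.87  0.05]
```

Emit:
arm_command:
  rows:
    - {"delta_pos": [0, 0, 0], "rot": [0, 0, 0.0139], "fingers": 1}
    - {"delta_pos": [0, 0, 0], "rot": [0, 0, 0.0139], "fingers": 1}
    - {"delta_pos": [0, 0, 0], "rot": [0, 0, 0.0139], "fingers": 1}
    - {"delta_pos": [0, 0, 0], "rot": [0, 0, 0.0139], "fingers": 1}

```text
clock: 19.4
tcp_pos: [0.6134, -0.1113, 0.1104]
orientation: [-0.001, 0.092, 0.996, -0.0]
wrist_force: [-5.3, 0.8, 8.1]
finger_gap: 0.03
```

```bash
python3 - <<'E'
from workcell import env
from h import *
s=env.get_state(); M=tell(s); cl(s)
E
```

```text
t 19.4 tcp [ 0.6134 -0.1113  0.1104] yaw_y 79.43 zaxis [-1.3e-03 -2.0e-04 -1.0e+00] F [-5.33  0.82  8.06] M [0.106 1.081 0.154] gap 0.03 q [-0.31  0.46 -0.03  1.08 -0.   -0.12]
clamp mm [-1.32  0.39] Fx,Fy [-5.22  1.34]
```

Emit:
arm_command:
  rows:
    - {"delta_pos": [0, 0, 0], "rot": [0, 0, 0.0139], "fingers": 1}
    - {"delta_pos": [0, 0, 0], "rot": [0, 0, 0.0139], "fingers": 1}
    - {"delta_pos": [0, 0, 0], "rot": [0, 0, 0.0139], "fingers": 1}
    - {"delta_pos": [0, 0, 0], "rot": [0, 0, 0.0139], "fingers": 1}

```text
clock: 19.8
tcp_pos: [0.6135, -0.1112, 0.1104]
orientation: [-0.001, 0.264, 0.965, -0.0]
wrist_force: [-4.7, 0.8, 6.8]
finger_gap: 0.0307
```

```bash
python3 - <<'E'
from workcell import env
from h import *
s=env.get_state(); M=tell(s); cl(s)
E
```

```text
t 19.8 tcp [ 0.6135 -0.1112  0.1104] yaw_y 59.43 zaxis [-1.2e-03  1.0e-04 -1.0e+00] F [-4.69  0.76  6.79] M [0.224 1.065 0.164] gap 0.0307 q [-0.31  0.46 -0.03  1.08 -0.    0.23]
clamp mm [-1.26  0.57] Fx,Fy [-4.59  1.22]
```

Emit:
arm_command:
  rows:
    - {"delta_pos": [0, 0, 0], "rot": [0, 0, 0.0139], "fingers": 1}
    - {"delta_pos": [0, 0, 0], "rot": [0, 0, 0.0139], "fingers": 1}
    - {"delta_pos": [0, 0, 0], "rot": [0, 0, 0.0139], "fingers": 1}
    - {"delta_pos": [0, 0, 0], "rot": [0, 0, 0.0139], "fingers": 1}

```text
clock: 20.2
tcp_pos: [0.6136, -0.111, 0.1104]
orientation: [-0.001, 0.427, 0.904, -0.0]
wrist_force: [-5.9, 2.6, 7.5]
finger_gap: 0.0302
```

```bash
python3 - <<'E'
from workcell import env
from h import *
s=env.get_state(); M=tell(s); cl(s)
E
```

```text
t 20.2 tcp [ 0.6136 -0.111   0.1104] yaw_y 39.43 zaxis [-9.e-04  4.e-04 -1.e+00] F [-5.88  2.55  7.51] M [0.299 1.035 0.221] gap 0.0302 q [-0.31  0.46 -0.03  1.08  0.    0.57]
clamp mm [-1.14  0.72] Fx,Fy [-5.59  3.12]
```

Emit:
arm_command:
  rows:
    - {"delta_pos": [0, 0, 0], "rot": [0, 0, 0.0139], "fingers": 1}
    - {"delta_pos": [0, 0, 0], "rot": [0, 0, 0.0139], "fingers": 1}

```text
clock: 20.4
tcp_pos: [0.6137, -0.1109, 0.1104]
orientation: [-0.0, 0.504, 0.864, 0.0]
wrist_force: [-4.7, 0.9, 6.7]
finger_gap: 0.0301
```

```bash
python3 - <<'E'
from workcell import env
from h import *
s=env.get_state(); M=tell(s); cl(s)
E
```

```text
t 20.4 tcp [ 0.6137 -0.1109  0.1104] yaw_y 29.43 zaxis [-8.e-04  5.e-04 -1.e+00] F [-4.7   0.91  6.75] M [0.37 1.03 0.19] gap 0.0301 q [-0.31  0.46 -0.03  1.08  0.    0.75]
clamp mm [-1.04  0.8 ] Fx,Fy [-4.59  1.37]
```

Torque readings are noisy, so I'll average a few per step from here.

Emit:
arm_command:
  rows:
    - {"delta_pos": [0, 0, 0], "rot": [0, 0, 0.0139], "fingers": 1}
    - {"delta_pos": [0, 0, 0], "rot": [0, 0, 0.0139], "fingers": 1}

```text
clock: 20.6
tcp_pos: [0.6137, -0.1109, 0.1104]
orientation: [-0.0, 0.578, 0.816, 0.0]
wrist_force: [-4.8, 2.5, 7.6]
finger_gap: 0.0302
```

```bash
cat > avg.py <<'E'
from workcell import env
from h import *
S=[]
for i in range(6):
    S.append(env.get_state()); env.read_camera("wrist")
print("Mz",[round(s["ft_torque"][2],3) for s in S],np.mean([s["ft_torque"][2] for s in S]).round(3),"tau6",np.mean([s["tau"][5] for s in S]).round(3)); tell(S[-1])
E
python3 avg.py
```

```text
Mz [np.float64(0.201), np.float64(-0.064), np.float64(-0.01), np.float64(-0.028), np.float64(0.029), np.float64(-0.021)] 0.018 tau6 0.011
t 20.85 tcp [ 0.6137 -0.1109  0.1104] yaw_y 19.6 zaxis [-6.e-04  7.e-04 -1.e+00] F [-4.52  2.08  6.81] M [ 0.37   0.963 -0.021] gap 0.0304 q [-0.31  0.46 -0.03  1.08  0.    0.92]
```

The torque rises only slightly (about 0.15 to 0.20), which isn't conclusive. Slip is the one thing that must not be overdone, so I'll let go, back the wrist up half a turn and look at the marks.

Emit:
arm_command:
  rows:
    - {"delta_pos": [0, 0, 0], "rot": [0, 0, 0], "fingers": 0}
    - {"delta_pos": [0, 0, 0], "rot": [0, 0, 0], "fingers": 0}
    - {"delta_pos": [0, 0, 0], "rot": [0, 0, 0], "fingers": 0}
    - {"delta_pos": [0, 0, 0], "rot": [0, 0, 0], "fingers": 0}
    - {"delta_pos": [0, 0, 0], "rot": [0, 0, 0], "fingers": 0}
    - {"delta_pos": [0, 0, 0], "rot": [0, 0, 0], "fingers": 0}
    - {"delta_pos": [0, 0, -0.6], "rot": [0, 0, 0], "fingers": 0}
    - {"delta_pos": [0, 0, -0.9], "rot": [0, 0, 0], "fingers": 0}
    - {"delta_pos": [0, 0, -0.9], "rot": [0, 0, 0], "fingers": 0}
    - {"delta_pos": [0, 0, -0.9], "rot": [0, 0, 0], "fingers": 0}

```text
clock: 21.9
tcp_pos: [0.6147, -0.1115, 0.177]
orientation: [0.0, 0.577, 0.817, 0.0]
wrist_force: [0.5, -0.1, 0.0]
finger_gap: 0.0854
```

Emit:
arm_command:
  rows:
    - {"delta_pos": [0, 0, 0], "rot": [0, 0, -0.0225], "fingers": 0}
    - {"delta_pos": [0, 0, 0], "rot": [0, 0, -0.0225], "fingers": 0}
    - {"delta_pos": [0, 0, 0], "rot": [0, 0, -0.0225], "fingers": 0}
    - {"delta_pos": [0, 0, 0], "rot": [0, 0, -0.0225], "fingers": 0}
    - {"delta_pos": [0, 0, 0], "rot": [0, 0, -0.0225], "fingers": 0}
    - {"delta_pos": [0, 0, 0], "rot": [0, 0, -0.0225], "fingers": 0}
    - {"delta_pos": [0, 0, 0], "rot": [0, 0, -0.0225], "fingers": 0}
    - {"delta_pos": [0, 0, 0], "rot": [0, 0, -0.0225], "fingers": 0}
    - {"delta_pos": [0, 0, 0], "rot": [0, 0, -0.0225], "fingers": 0}
    - {"delta_pos": [0, 0, 0], "rot": [0, 0, -0.0225], "fingers": 0}
    - {"delta_pos": [0, 0, 0], "rot": [0, 0, -0.0225], "fingers": 0}
    - {"delta_pos": [0, 0, 0], "rot": [0, 0, -0.0225], "fingers": 0}
    - {"delta_pos": [0, 0, 0], "rot": [0, 0, -0.0225], "fingers": 0}
    - {"delta_pos": [0, 0, 0], "rot": [0, 0, -0.0225], "fingers": 0}
    - {"delta_pos": [0, 0, 0], "rot": [0, 0, -0.0225], "fingers": 0}
    - {"delta_pos": [0, 0, 0], "rot": [0, 0, -0.0225], "fingers": 0}
    - {"delta_pos": [0, 0, 0], "rot": [0, 0, -0.0225], "fingers": 0}
    - {"delta_pos": [0, 0, 0], "rot": [0, 0, -0.0225], "fingers": 0}
    - {"delta_pos": [0, 0, 0], "rot": [0, 0, 0], "fingers": 0}
    - {"delta_pos": [0, 0, 0], "rot": [0, 0, 0], "fingers": 0}

```text
clock: 23.9
tcp_pos: [0.6147, -0.1115, 0.176]
orientation: [0.0, -0.61, 0.792, -0.0]
wrist_force: [0.1, 0.5, -0.4]
finger_gap: 0.0855
```

```bash
python3 - <<'E'
from workcell import env
from h import *
tell(env.get_state())
c=env.get_calibration("wrist"); p,d=env.read_camera("wrist"); cv2.imwrite("pics/w5.png",p); np.savez("w5.npz",p=p,d=d,**c)
u,v=proj(c,[[.6148,-.1116,.125]])[0].astype(int); print(u,v)
k=p[max(v-65,0):v+55,max(u-75,0):u+75]; print("origin",u-75,v-65,k.shape)
cv2.imwrite("pics/w5c.png",cv2.resize(k,None,fx=5,fy=5,interpolation=cv2.INTER_CUBIC))
E
```

```text
t 23.9 tcp [ 0.6147 -0.1115  0.176 ] yaw_y 165.19 zaxis [ 8.e-04 -3.e-04 -1.e+00] F [ 0.06  0.48 -0.4 ] M [ 0.043 -0.004 -0.029] gap 0.0855 q [-0.31  0.43  0.08  1.22 -0.   -1.62]
278 238
origin 203 173 (120, 150, 3)
```

View pics/w5c.png

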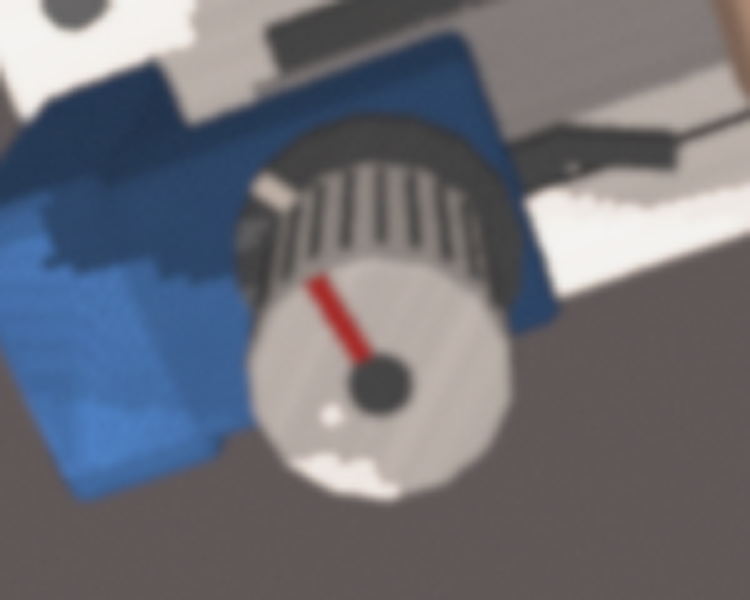

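The thimble centre is at crop (380,385), the red mark end at (316,280) and the white collar mark at (273,190). Casting these onto their planes to get the slip.

```bash
python3 - <<'E'
from h import *
for f,k,org,pts in (("w5.npz",5,(203,173),[(380,385),(316,280),(273,190)]),("w0.npz",4,(250,220),[(293,476),(276,422),(254,304)])):
    c=dict(np.load(f)); C=lambda q,z: cast(c,np.array([q],float)/k+np.array(org)-(1-1/k)/2,z)[0]
    o=C(pts[0],.142); r=C(pts[1],.142); w=C(pts[2],.104); az=lambda v:np.degrees(np.arctan2(v[1],v[0]))
    ow=np.array([.6148,-.1116]); print(f,"centre",o.round(4),"red az",az(r-o).round(1),np.linalg.norm(r-o).round(4),"white az",az(w[:2]-ow).round(1),az(w-o).round(1),np.linalg.norm(w[:2]-ow).round(4),"slip",(az(w[:2]-ow)-az(r-o)).round(1))
E
```

```text
w5.npz centre [ 0.6146 -0.1114  0.142 ] red az -75.7 0.0154 white az -53.7 -53.6 0.0187 slip 22.0
w0.npz centre [ 0.6147 -0.1115  0.142 ] red az 106.9 0.0146 white az 106.0 105.8 0.0191 slip -1.0
```

Slip is now about 22° (start value −1°), so the foot went tight at around 158–160°. About 23° more is needed. Re-gripping here.

Emit:
arm_command:
  rows:
    - {"delta_pos": [0, 0, 0.8], "rot": [0, 0, 0], "fingers": 0}
    - {"delta_pos": [0, 0, 0.8], "rot": [0, 0, 0], "fingers": 0}
    - {"delta_pos": [0, 0, 0.8], "rot": [0, 0, 0], "fingers": 0}
    - {"delta_pos": [0, 0, 0.6], "rot": [0, 0, 0], "fingers": 0}
    - {"delta_pos": [0, 0, 0.3], "rot": [0, 0, 0], "fingers": 0}
    - {"delta_pos": [0, 0, 0], "rot": [0, 0, 0], "fingers": 0}
    - {"delta_pos": [0, 0, 0], "rot": [0, 0, 0], "fingers": 1}
    - {"delta_pos": [0, 0, 0], "rot": [0, 0, 0], "fingers": 1}
    - {"delta_pos": [0, 0, 0], "rot": [0, 0, 0], "fingers": 1}
    - {"delta_pos": [0, 0, 0], "rot": [0, 0, 0], "fingers": 1}
    - {"delta_pos": [0, 0, 0], "rot": [0, 0, 0], "fingers": 1}
    - {"delta_pos": [0, 0, 0], "rot": [0, 0, 0], "fingers": 1}
    - {"delta_pos": [0, 0, 0], "rot": [0, 0, 0], "fingers": 1}
    - {"delta_pos": [0, 0, 0], "rot": [0, 0, 0], "fingers": 1}
  squeeze: 70

```text
clock: 25.35
tcp_pos: [0.6141, -0.1114, 0.1104]
orientation: [-0.0, -0.611, 0.791, -0.0]
wrist_force: [-2.7, 0.3, 5.7]
finger_gap: 0.0302
```

Emit:
arm_command:
  rows:
    - {"delta_pos": [0, 0, 0], "rot": [0, 0, 0.013], "fingers": 1}
    - {"delta_pos": [0, 0, 0], "rot": [0, 0, 0.013], "fingers": 1}
    - {"delta_pos": [0, 0, 0], "rot": [0, 0, 0.013], "fingers": 1}
    - {"delta_pos": [0, 0, 0], "rot": [0, 0, 0.013], "fingers": 1}
    - {"delta_pos": [0, 0, 0], "rot": [0, 0, 0.013], "fingers": 1}

```text
clock: 25.85
tcp_pos: [0.6141, -0.1114, 0.1103]
orientation: [-0.0, -0.437, 0.899, -0.0]
wrist_force: [-3.2, 1.2, 5.6]
finger_gap: 0.0306
```

```bash
python3 - <<'E'
from workcell import env
from h import *
tell(env.get_state())
E
```

```text
t 25.85 tcp [ 0.6141 -0.1114  0.1103] yaw_y 141.82 zaxis [-1.e-04 -3.e-04 -1.e+00] F [-3.18  1.16  5.61] M [0.073 0.645 0.253] gap 0.0306 q [-0.31  0.46 -0.03  1.08 -0.   -1.21]
```

Emit:
arm_command:
  rows:
    - {"delta_pos": [0, 0, 0], "rot": [0, 0, 0], "fingers": 0}
    - {"delta_pos": [0, 0, 0], "rot": [0, 0, 0], "fingers": 0}
    - {"delta_pos": [0, 0, 0], "rot": [0, 0, 0], "fingers": 0}
    - {"delta_pos": [0, 0, 0], "rot": [0, 0, 0], "fingers": 0}
    - {"delta_pos": [0, 0, 0], "rot": [0, 0, 0], "fingers": 0}
    - {"delta_pos": [0, 0, 0], "rot": [0, 0, 0], "fingers": 0}
    - {"delta_pos": [0, 0, -0.6], "rot": [0, 0, 0], "fingers": 0}
    - {"delta_pos": [0, 0, -0.9], "rot": [0, 0, 0], "fingers": 0}
    - {"delta_pos": [0, 0, -0.9], "rot": [0, 0, 0], "fingers": 0}
    - {"delta_pos": [0, 0, -0.9], "rot": [0, 0, 0], "fingers": 0}
    - {"delta_pos": [0, 0, 0], "rot": [0, 0, -0.0225], "fingers": 0}
    - {"delta_pos": [0, 0, 0], "rot": [0, 0, -0.0225], "fingers": 0}
    - {"delta_pos": [0, 0, 0], "rot": [0, 0, -0.0225], "fingers": 0}
    - {"delta_pos": [0, 0, 0], "rot": [0, 0, -0.0225], "fingers": 0}
    - {"delta_pos": [0, 0, 0], "rot": [0, 0, -0.0225], "fingers": 0}
    - {"delta_pos": [0, 0, 0], "rot": [0, 0, -0.0225], "fingers": 0}
    - {"delta_pos": [0, 0, 0], "rot": [0, 0, 0], "fingers": 0}
    - {"delta_pos": [0, 0, 0], "rot": [0, 0, 0], "fingers": 0}

```text
clock: 27.65
tcp_pos: [0.6147, -0.1116, 0.176]
orientation: [-0.0, 0.768, -0.64, 0.0]
wrist_force: [0.7, -0.0, 0.8]
finger_gap: 0.0855
```

```bash
python3 - <<'E'
from workcell import env
from h import *
tell(env.get_state())
c=env.get_calibration("wrist"); p,d=env.read_camera("wrist"); cv2.imwrite("pics/w6.png",p); np.savez("w6.npz",p=p,d=d,**c)
u,v=proj(c,[[.6148,-.1116,.125]])[0].astype(int); print("origin",u-75,v-65)
k=p[v-65:v+55,u-75:u+75]
cv2.imwrite("pics/w6c.png",cv2.resize(k,None,fx=5,fy=5,interpolation=cv2.INTER_CUBIC))
hsv=cv2.cvtColor(p,cv2.COLOR_BGR2HSV); P=world(c,d,(hsv[...,1]>50)&(hsv[...,2]>60)&((hsv[...,0]<22)|(hsv[...,0]>170)))
P=P[(abs(P[:,2]-.054)<.005)&(np.hypot(P[:,0]-.51,P[:,1]+.121)<.07)]
if len(P):
    r=cv2.minAreaRect(P[:,:2].astype(np.float32)*1000); b=np.array(r[0])/1e3-O; print(len(P),r,"block mid clamp mm",b@X*1e3,b@N*1e3)
E
```

```text
t 27.65 tcp [ 0.6147 -0.1116  0.176 ] yaw_y -169.61 zaxis [ 8.e-04 -2.e-04 -1.e+00] F [ 0.7  -0.05  0.76] M [-0.053  0.03   0.062] gap 0.0855 q [-0.31  0.43  0.08  1.22  0.   -2.06]
origin 202 173
3848 ((511.11273193359375, -122.50225067138672), (79.02399444580078, 44.04779052734375), 5.64432430267334) block mid clamp mm -104.2574024318649 -0.5501517397197845
```

View pics/w6c.png

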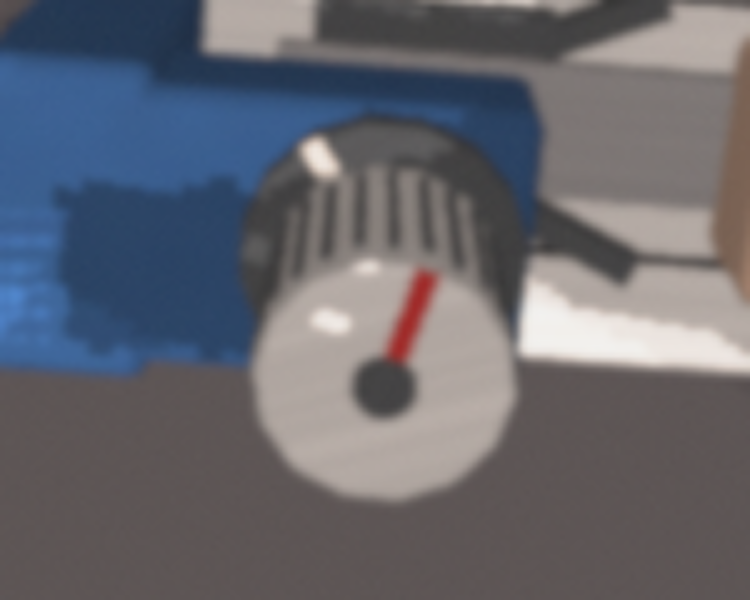

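The red mark runs from centre (384,387) to (429,272) and the white mark is at (320,157). I'll compute the slip, and hand in only if it is in range and the collar hasn't backed off.

```bash
python3 - <<'E'
from workcell import env
from h import *
c=dict(np.load("w6.npz")); C=lambda q,z: cast(c,np.array([q],float)/5+np.array((202,173))-.4,z)[0]
o,r,w=C((384,387),.142),C((429,272),.142),C((320,157),.104); az=lambda v:np.degrees(np.arctan2(v[1],v[0]))
wa=az(w[:2]-[.6148,-.1116]); slip=wa-az(r-o); print("red",az(r-o),"white",wa,"slip",slip)
if 32<slip<60 and wa<-50: print("handing in",env.hand_in())
E
```

```text
red -99.11842063989677 white -53.005768554393384 slip 46.112652085503385
the job is handed in; nothing more can be done
handing in None
```

I slid the tongue in flat between the rails and pressed it against the stop, then turned the thimble clockwise until tight and slipping. The job was handed in at about 28 s, with the gripper open and clear above the thimble. No verdict was reported.

**What the last checks showed:**
- **Tongue home:** while pressing, the tool stopped moving where I had measured the stop. The push-back rose to 9.7 N, part of it friction, so I estimate about 6 N on the stop.
- **Slip:** the marks show 46° after the second grip, and 22° after the first. The first look, before turning, read −1°, so the error is about a degree.
- **Clamp holding:** the collar stayed where it was after I let go (−53.0° against −53.7° before), so the screw did not back off. The torque reading in the last turn was 0.25 N m, above the 0.22 N m slip torque.
- **Block position:** its centre puts the tip at about 20.7 mm beyond the spindle axis, square to the clamp. The stop was measured at about 20.5 mm.

**What disagreed or was not checked:**
- The two block readings, before and after clamping, differ by 1.4 mm along the guide and 1.0 mm across it. That is within the camera accuracy, so I did not follow it up.
- The torque readings during the first turn were too noisy to show when the foot went tight. I let go once to read the marks, then gripped again.
- I did not measure the foot's force directly. I infer it from the slip and the collar staying put.
- I did not measure the bystanders again at the end. The path stayed clear of them, and no wrist-force reading suggested the arm had touched one.
- I viewed 12 pictures, two over the budget, both to read the slip marks.

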